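Clear the keyboard into the desk tray and shut the laptop

ROBOT

A 7-joint arm with a two-finger parallel gripper is mounted at the origin on a cart in front of the work surface, level with it; the furniture and walls round the work are solid. World frame = base frame: x ahead of the robot, y to its left, z up, the work surface at z = 0. Lengths are in m, angles in degrees, forces in N, time in s.
With the tool pointing down it reaches from about 0.425 to 0.875 m from the base axis. Payload 4.7 kg.
Tool frame: the origin (TCP) lies between the finger pads; the fingertips stand 17 mm ahead of it and the grasp point (between the pads) lies 2 mm behind it; z points along the fingers, y is the line along which they close (so a half turn about z gives the same grasp; the last joint's range is limited). The gripper opens to 87 mm and grips with 3 to 60 N. Pads are 19 mm wide; open, the fingers measure 117 mm over their backs; the gripper's body (75 mm by 190 mm) begins 51 mm behind the grasp point.
Start: joints at [-66.285, 18.392, -4.016, 83.108, 1.295, 78.541, -3.26], TCP at [0.253, 0.599, 0.2] pointing down, gripper open.
Joint ranges: [-163.93, 163.93], [-17.29, 119.83], [-79.2, 71.16], [3.27, 140.29], [-89.18, 269.18], [5.43, 117.66], [-154.24, 154.24]. Speed limits (degrees/s): [147.25, 147.25, 180, 180, 180, 180, 180].

INTERFACE

Orientations are given as [roll, pitch, yaw] about the fixed x, y, z axes, in that order (R = Rz(yaw) Ry(pitch) Rx(roll)).
In Python, from cell import env, cams gives the robot as it stands.
- The arm moves only by the shell command python3 -m pendant 'ROWS' [FORCE]. ROWS is JSON, a list of rows, each an object of numbers: "tx", "ty", "tz": the shift along the tool's x, y, z each as a share of 0.05 m, from -1 to 1; "spin": the turn about the tool's z as a share of 4 degrees, from -1 to 1; "claw": the closure, from 0 (fully open) to 1 (shut). A call has 1 to 10 rows; each row shifts and turns the commanded pose from where the row before left it, along the tool's axes as they then stand; what a row does not reach is not made up. A row lasts 1/8 s, in which the tool goes at most 62.5 mm and 10.7 degrees, less where a joint would pass 70% of its speed; a pose out of reach is approached as far as the arm can. A call with a number of a shift or a turn outside -1 to 1 is refused whole. A call with a gripper value outside its range is refused whole. The fingers move at their own pace and stop on an object; FORCE is the grip in N (left out, the last holds). Time passes only in rows, so rows that do not move let the fingers close. It gives the time, the measured TCP pose, the force, the opening and the grip force at its end, in the units of the state.
- env.get_obs(): the state, without advancing time (a new reading comes with each control period).
- cams.read_camera(name): name is "scene" or "top" or "wrist"; returns the picture (384x512x3 uint8, red, green, blue); there is no depth.
- cams.camera_info(name): a dict with "fx", "fy", "cx", "cy" (pixels), "rvec" (rotation vector, rad) and "tvec" (3), from world to camera coordinates, as OpenCV has them. Camera axes: x right, y down, z forward; pixel columns grow to the right and rows downward; lengths in m; the calibration is good to about 2 mm. A picture is of the moment at which its call begins: read the wrist's pose just before it. camera_info takes no time and is no camera call; for the wrist camera it gives the pose at the moment of the call.
- env.sign_off(): hands the job in; it is judged then, once.
The state is a dict: "time_s": time; "qpos": joint angles; "joint_velocities": joint speeds; "effort": joint torques, N m; "tool_pos": TCP position; "tool_rot": TCP orientation; "force": force on the tool from outside, world axes, zero at the start; "wrist_torque": the same for the moment, N m; "grip_width": finger opening in m; "grasp_force": force on a finger pad.
Only numpy, scipy, OpenCV 4.12 (cv2) and the standard library are available. Lean on these libraries where they do the work, as an engineer would, in place of code of your own. Each camera call takes 0.05 s, during which the arm holds its last target. There are 200 camera calls.

TASK

Pack up this desk: something has been left lying on the laptop's keyboard. Lay that one thing flat on the floor of the wooden tray, in the free space beside the two things already there, and leave everything else where it is, the thing on the red notebook too. Then shut the laptop's lid gently and completely, without slamming it, forcing it or shoving the laptop about.

Things in the scene. Friction and masses are not known exactly. Their poses are not given: they have to be found in the camera images.
- laptop: Open black laptop standing loose on the desk, screen facing the robot, 0.99 kg. Origin: centre of its underside; x points from the front edge to the hinge, y along its width, z up. The lower part is 231 mm deep (x -116 to +114) and 336 mm wide (y +-168); its keyboard deck is flat, 16.5 mm above the desk. Its feet hold it on the desk against about 6 N.
- laptop_lid (a joint): Opening angle of the laptop's lid in rad: 0 is fully shut, about 1.6 upright, 2.2 fully back. A stiff hinge (about 0.6 N m of friction) holds the lid wherever it is left; it neither falls nor springs back. Shut, the lid's underside is only 4 mm above the keyboard deck, so nothing may lie on the keyboard.
- hinge_mid (a point): Middle of the lid's hinge axis, which runs along the laptop's y, 110 mm behind the laptop's origin and 18.5 mm above the desk. A dark cable is draped across behind the open lid, 35 to 120 mm behind the hinge and 95 to 125 mm above the desk.
- lid_edge (a point): Middle of the lid's free edge, half-way through its 6.5 mm thickness; 225 mm from the hinge axis. Shut, the lid's outer face is 27 mm above the desk (8.3 mm out from the hinge axis). The lid is 335 mm wide along the laptop's y.
- tray: Open wooden desk tray with a grey felt floor, fixed to the desk, 196 mm (its x) by 250 mm (its y), origin at the centre of its underside, z up. Inside 180 by 234 mm; felt floor 16.5 mm above the desk; rim 42 mm above the desk, walls 8 mm thick, the middle of the front (-x) wall lower at 31 mm.
- tray_mid (a point): Centre of the tray's felt floor, axes as the tray's.
- notebook: Red hard-backed notebook lying on the desk, 150 by 105 by 16.5 mm, fixed. Origin at the centre of its underside. One of the four stationery things (stapler, glue stick, marker, correction tape) lies on it, one on the keyboard, two in the tray; which is where changes from start to start.
- stapler_mid (a point): Blue stapler standing on its base, 125 mm long (its x) by 30 mm wide (its y) by 43 mm tall, 0.16 kg; the base is 30 mm wide and 9 mm high, the part above it about 20 to 28 mm wide; does not open here. Standing or on its side both count as flat. The point is its centre, half-way up.
- glue_stick_mid (a point): Red and yellow glue stick lying on its side, 91 mm long (its y) by 23 by 23 mm, 0.03 kg. The point is its centre, half-way up.
- marker_mid (a point): White and blue marker pen lying on its side, 135 mm long (its y) by 17 mm wide by 16 mm high, 0.025 kg. The point is its centre, half-way up.
- correction_tape_mid (a point): Light blue correction-tape dispenser lying flat, 79 mm long (its y) by 27 mm wide by 14 mm high, 0.025 kg. The point is its centre, half-way up.
- apple: Red apple, 80 mm across, 69 mm tall; a bystander. Origin under its centre.
- lemon: Yellow lemon, 78 by 55 by 56 mm; a bystander. Origin under its centre.
- phone: Mobile phone lying face up, 166 by 81 by 11 mm; a bystander. Origin under its centre.
Not all that is in view belongs to the job. Of the things that look like the part that bears marker_mid, the larger one is meant.

How it is judged (in metres and radians):
On the way, in this order (a step that is already met when the one before it is completed fails the run):
1. the thing that lay on the keyboard lies flat in the tray and is let go, the laptop still open (value of joint laptop_lid above 0.8 rad and ((distance of stapler_mid from where it was at the start of the episode above 0.1 m and x of stapler_mid in the frame of tray_mid between -0.06 and 0.06 m and y of stapler_mid in the frame of tray_mid between -0.107 and 0.107 m and z of stapler_mid in the frame of tray_mid between 0.002 and 0.0275 m and contact force between the fingers and anything else below 0.3 N) or (distance of glue_stick_mid from where it was at the start of the episode above 0.1 m and x of glue_stick_mid in the frame of tray_mid between -0.06 and 0.06 m and y of glue_stick_mid in the frame of tray_mid between -0.107 and 0.107 m and z of glue_stick_mid in the frame of tray_mid between 0.002 and 0.0175 m and contact force between the fingers and anything else below 0.3 N) or (distance of marker_mid from where it was at the start of the episode above 0.1 m and x of marker_mid in the frame of tray_mid between -0.06 and 0.06 m and y of marker_mid in the frame of tray_mid between -0.107 and 0.107 m and z of marker_mid in the frame of tray_mid between 0.002 and 0.014 m and contact force between the fingers and anything else below 0.3 N) or (distance of correction_tape_mid from where it was at the start of the episode above 0.1 m and x of correction_tape_mid in the frame of tray_mid between -0.06 and 0.06 m and y of correction_tape_mid in the frame of tray_mid between -0.107 and 0.107 m and z of correction_tape_mid in the frame of tray_mid between 0.002 and 0.013 m and contact force between the fingers and anything else below 0.3 N))), for 0.2 s.
2. the lid is fully shut (value of joint laptop_lid below 0.03 rad), for 0.2 s.
At the end, for the whole second after the job is handed in: Lid shut to within 0.03 rad, laptop flat; the thing from the keyboard lies flat on the tray's floor (centre within 60 mm of its middle in x, 107 mm in y, at most 6 mm above its lying height); each other stationery thing is within 30 mm of its start or still flat in the tray (value of joint laptop_lid below 0.03 rad and angle between laptop's own z axis and vertical below 0.03 rad and ((x of stapler_mid in the frame of tray_mid between -0.06 and 0.06 m and y of stapler_mid in the frame of tray_mid between -0.107 and 0.107 m and z of stapler_mid in the frame of tray_mid between 0.002 and 0.0275 m) or not (distance of stapler_mid from where it was at the start of the episode above 0.03 m)) and ((x of glue_stick_mid in the frame of tray_mid between -0.06 and 0.06 m and y of glue_stick_mid in the frame of tray_mid between -0.107 and 0.107 m and z of glue_stick_mid in the frame of tray_mid between 0.002 and 0.0175 m) or not (distance of glue_stick_mid from where it was at the start of the episode above 0.03 m)) and ((x of marker_mid in the frame of tray_mid between -0.06 and 0.06 m and y of marker_mid in the frame of tray_mid between -0.107 and 0.107 m and z of marker_mid in the frame of tray_mid between 0.002 and 0.014 m) or not (distance of marker_mid from where it was at the start of the episode above 0.03 m)) and ((x of correction_tape_mid in the frame of tray_mid between -0.06 and 0.06 m and y of correction_tape_mid in the frame of tray_mid between -0.107 and 0.107 m and z of correction_tape_mid in the frame of tray_mid between 0.002 and 0.013 m) or not (distance of correction_tape_mid from where it was at the start of the episode above 0.03 m))); the robot touches nothing.
It fails at once if a second stationery thing is moved by more than 40 mm (distance of each of stapler_mid, glue_stick_mid from where it was at the start of the episode above 0.04 m or distance of each of stapler_mid, marker_mid from where it was at the start of the episode above 0.04 m or distance of each of stapler_mid, correction_tape_mid from where it was at the start of the episode above 0.04 m or distance of each of glue_stick_mid, marker_mid from where it was at the start of the episode above 0.04 m or distance of each of glue_stick_mid, correction_tape_mid from where it was at the start of the episode above 0.04 m or distance of each of marker_mid, correction_tape_mid from where it was at the start of the episode above 0.04 m).
It fails at once if the apple or lemon is moved by more than 50 mm, or the phone by more than 40 mm (distance of any of apple, lemon from where it was at the start of the episode above 0.05 m or distance of phone from where it was at the start of the episode above 0.04 m).
It fails at once if the laptop is shoved more than 60 mm (distance of laptop from where it was at the start of the episode above 0.06 m).
It fails at once if the lid slams: faster than 2 rad/s in the last 0.25 rad (value of joint laptop_lid below 0.25 rad and velocity of joint laptop_lid below -2 rad/s).
It fails at once if the lid is forced: the robot presses on the laptop with more than 70 N (contact force between any of the arm, the fingers and laptop above 70 N).
It also fails if it takes over 67 s, if anything falls off the work surface, if the arm or the gripper's body presses on something with over 40 N, if the wrist force passes 120 N, or if a joint passes its speed limit or range.

## Working session

There is one attempt and no reset: what is moved stays moved. The work goes in short steps, Python scripts to look and compute and a shell command to move; the robot and the scene stay as the last step left them, time stands still between calls to the robot, and variables do not carry over. Pictures are saved under pics/ and viewed, at most 13 in all, crops included, and the job is handed in when it is done.

```bash
mkdir -p pics; cat > h.py <<'E'
import numpy as np, cv2
from cell import env, cams
def snap(n,f,crop=None,s=1):
    im=cams.read_camera(n)
    if crop: a,b,c,d=crop; im=im[b:d,a:c]
    im=cv2.resize(im,None,fx=s,fy=s,interpolation=cv2.INTER_CUBIC)
    cv2.imwrite('pics/'+f,im[:,:,::-1])
def w(n,uv,z,ci=None):
    c=ci or cams.camera_info(n); R=cv2.Rodrigues(np.array(c['rvec'],float))[0]; t=np.array(c['tvec'],float).ravel()
    o=-R.T@t; out=[]
    for u,v in np.atleast_2d(uv):
        d=R.T@np.array([(u-c['cx'])/c['fx'],(v-c['cy'])/c['fy'],1]); out.append((o+d*(z-o[2])/d[2]).round(4))
    return np.array(out)
def px(n,P):
    c=cams.camera_info(n); K=np.array([[c['fx'],0,c['cx']],[0,c['fy'],c['cy']],[0,0,1.]])
    return cv2.projectPoints(np.array(P,float).reshape(-1,1,3),np.array(c['rvec'],float),np.array(c['tvec'],float),K,None)[0].reshape(-1,2).round(1)
E
python3 - <<'E'
from h import *
snap('top','top0.png',s=1.56); snap('scene','sc0.png',s=1.56)
o=env.get_obs(); print(o['tool_pos'],o['tool_rot'],o['grip_width'],o['time_s'])
E
```

```text
[0.2528537  0.59823773 0.19938928] [-1.79904129e+02  6.53100279e-03  1.57095074e+02] 0.08704178726354647 0.1
```

View pics/top0.png

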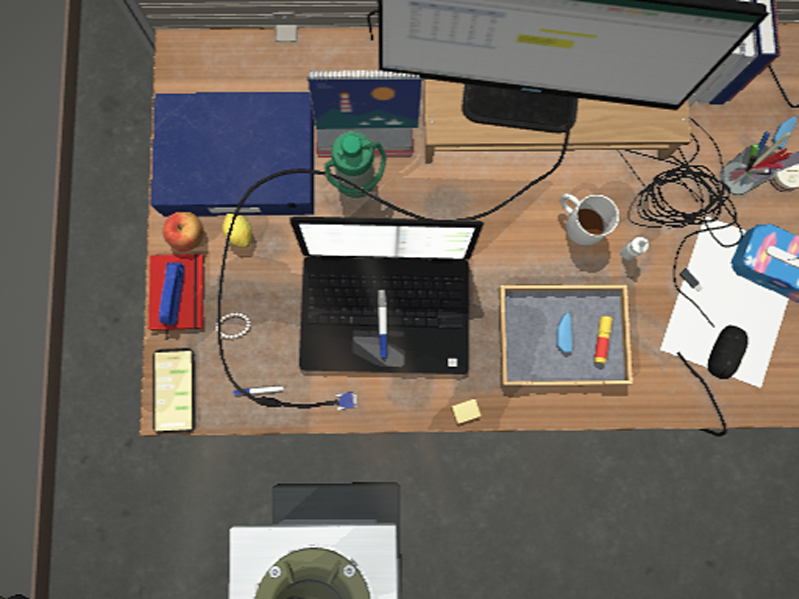

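View pics/sc0.png

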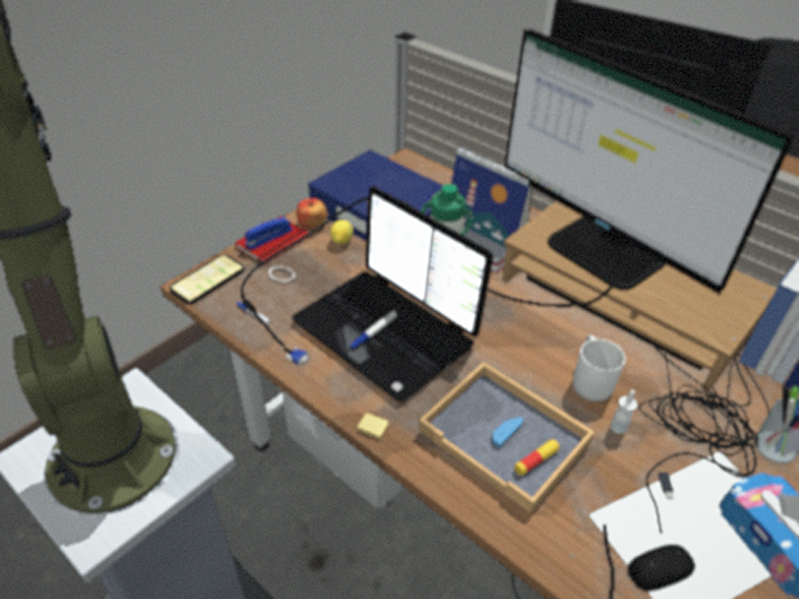

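The marker lies on the keyboard (top picture, about 382,290 to 384,358). The stapler is on the notebook, and the correction tape (565,333) and glue stick (603,340) are in the tray with free space to the left of them. Another, smaller pen lies on the desk at about (258,391).

```bash
python3 - <<'E'
from h import *
s=1.5625
def p(l,z): return w('top',np.array(l)/s,z)
print('marker ends',p([(382,290),(384,358)],.0245))
print('deck corners FL FR',p([(300,371),(467,375)],.0165),'rear', p([(304,257),(468,262)],.0165))
print('lid top guess z.24',p([(293,219),(481,222)],.235))
print('tray rim TL TR BR BL',p([(501,287),(627,286),(631,383),(501,384)],.042))
print('tape ends',p([(570,311),(565,353)],.026),'glue',p([(606,317),(600,362)],.03))
print('cable pts',p([(313,171),(425,218),(470,218)],.11),p([(220,330)],.01))
print('tcp px',px('top',env.get_obs()['tool_pos'])*s)
print(px('scene',env.get_obs()['tool_pos'])*s)
c=cams.camera_info('top');R=cv2.Rodrigues(np.array(c['rvec']))[0];print(-R.T@c['tvec'])
E
```

```text
marker ends [[ 0.607  -0.1388  0.0245]
 [ 0.4721 -0.1412  0.0245]]
deck corners FL FR [[ 0.4493  0.0237  0.0165]
 [ 0.4373 -0.3034  0.0165]] rear [[ 0.6776  0.017   0.0165]
 [ 0.6634 -0.3121  0.0165]]
lid top guess z.24 [[ 0.696   0.0121  0.235 ]
 [ 0.687  -0.3108  0.235 ]]
tray rim TL TR BR BL [[ 0.6071 -0.3724  0.042 ]
 [ 0.6061 -0.6202  0.042 ]
 [ 0.4165 -0.6159  0.042 ]
 [ 0.4178 -0.3654  0.042 ]]
tape ends [[ 0.5602 -0.5096  0.026 ]
 [ 0.4772 -0.4956  0.026 ]] glue [[ 0.5468 -0.5789  0.03  ]
 [ 0.4585 -0.562   0.03  ]]
cable pts [[ 0.8248 -0.0097  0.11  ]
 [ 0.7296 -0.2221  0.11  ]
 [ 0.7286 -0.3074  0.11  ]] [[0.5329 0.1835 0.01  ]]
tcp px [[-58.28125 486.875  ]]
[[ 45.15625 181.5625 ]]
[ 0.35753197 -0.14173152  1.45956673]
```

```bash
python3 -m pendant '[{"spin":-1},{"spin":-1},{"spin":-1},{"spin":-1},{"spin":-1},{"spin":-1},{"tx":-1},{"tx":-1},{"tx":-1},{"tx":-1}]'
python3 -m pendant '[{"ty":-1},{"ty":-1},{"ty":-1},{"ty":-1},{"ty":-1},{"ty":-1},{"ty":-1},{"ty":-1},{"ty":-1},{"ty":-1}]'
python3 -m pendant '[{"ty":-1,"tx":-0.3},{"ty":-1,"tx":-0.3},{"ty":-1,"tx":-0.3},{"ty":-1,"tx":-0.3},{"ty":-0.8,"tx":-0.3},{},{}]'
```

```text
invalid input at $[0]: expected keys tx, ty, tz, spin, claw
invalid input at $[0]: expected keys tx, ty, tz, spin, claw
invalid input at $[0]: expected keys tx, ty, tz, spin, claw
```

All keys are needed in each row.

```bash
python3 -m pendant '[{"tx":0,"ty":0,"tz":0,"spin":-1,"claw":0},{"tx":0,"ty":0,"tz":0,"spin":-1,"claw":0},{"tx":0,"ty":0,"tz":0,"spin":-1,"claw":0},{"tx":0,"ty":0,"tz":0,"spin":-1,"claw":0},{"tx":0,"ty":0,"tz":0,"spin":-1,"claw":0},{"tx":0,"ty":0,"tz":0,"spin":-1,"claw":0},{"tx":-1,"ty":0,"tz":0,"spin":0,"claw":0},{"tx":-1,"ty":0,"tz":0,"spin":0,"claw":0},{"tx":-1,"ty":0,"tz":0,"spin":0,"claw":0},{"tx":-1,"ty":0,"tz":0,"spin":0,"claw":0}]'
```

```text
time_s: 1.35
tool_pos: [0.4543, 0.6023, 0.1998]
tool_rot: [-180.0, -0.0, -178.9]
force: [0.4, 0.1, 1.3]
grip_width: 0.087
grasp_force: 0.0
```

```bash
python3 -m pendant '[{"tx":0,"ty":-1,"tz":0,"spin":0,"claw":0},{"tx":0,"ty":-1,"tz":0,"spin":0,"claw":0},{"tx":0,"ty":-1,"tz":0,"spin":0,"claw":0},{"tx":0,"ty":-1,"tz":0,"spin":0,"claw":0},{"tx":0,"ty":-1,"tz":0,"spin":0,"claw":0},{"tx":0,"ty":-1,"tz":0,"spin":0,"claw":0},{"tx":0,"ty":-1,"tz":0,"spin":0,"claw":0},{"tx":0,"ty":-1,"tz":0,"spin":0,"claw":0},{"tx":0,"ty":-1,"tz":0,"spin":0,"claw":0},{"tx":0,"ty":0,"tz":0,"spin":0,"claw":0}]'
```

```text
time_s: 2.6
tool_pos: [0.462, 0.148, 0.2003]
tool_rot: [-179.9, 0.0, -179.3]
force: [0.7, 0.3, 0.3]
grip_width: 0.087
grasp_force: 0.0
```

```bash
python3 -m pendant '[{"tx":-0.25,"ty":-0.96,"tz":0,"spin":0,"claw":0},{"tx":-0.25,"ty":-0.96,"tz":0,"spin":0,"claw":0},{"tx":-0.25,"ty":-0.96,"tz":0,"spin":0,"claw":0},{"tx":-0.25,"ty":-0.96,"tz":0,"spin":0,"claw":0},{"tx":-0.25,"ty":-0.96,"tz":0,"spin":0,"claw":0},{"tx":-0.25,"ty":-0.96,"tz":0,"spin":0,"claw":0},{"tx":0,"ty":0,"tz":0.6,"spin":0,"claw":0},{"tx":0,"ty":0,"tz":0.6,"spin":0,"claw":0},{"tx":0,"ty":0,"tz":0,"spin":0,"claw":0},{"tx":0,"ty":0,"tz":0,"spin":0,"claw":0}]'
python3 - <<'E'
from h import *
o=env.get_obs(); print(o['tool_pos'],o['tool_rot']); 
print(px('wrist',[[.607,-.139,.0245],[.472,-.141,.0245]]))
snap('wrist','w1.png',s=1.5)
E
```

```text
time_s: 3.85
tool_pos: [0.5429, -0.1333, 0.1413]
tool_rot: [-180.0, 0.1, -178.8]
force: [-0.2, -0.3, 0.6]
grip_width: 0.0873
grasp_force: 0.0
[ 0.54291747 -0.13325799  0.14127805] [-1.79997517e+02  6.58623241e-02 -1.78843799e+02]
[[246.2 235.9]
 [246.2 114.8]]
```

View pics/w1.png

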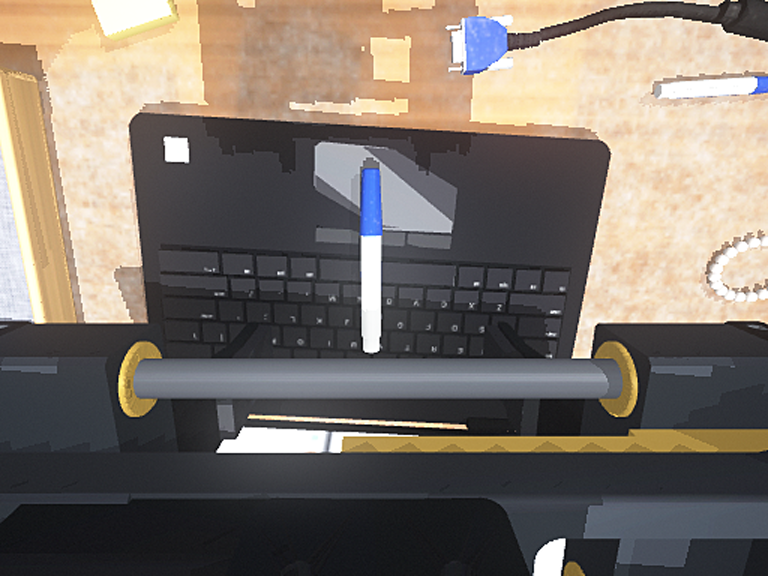

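The marker runs from (371,162) to (372,352) in the enlarged view, within 1–2 px of the prediction. I go down and grip it.

```bash
python3 -m pendant '[{"tx":0.1,"ty":-0.14,"tz":0.5,"spin":0,"claw":0},{"tx":0,"ty":0,"tz":0.5,"spin":0,"claw":0},{"tx":0,"ty":0,"tz":0.5,"spin":0,"claw":0},{"tx":0,"ty":0,"tz":0.3,"spin":0,"claw":0},{"tx":0,"ty":0,"tz":0.2,"spin":0,"claw":0},{"tx":0,"ty":0,"tz":0.08,"spin":0,"claw":0},{"tx":0,"ty":0,"tz":0,"spin":0,"claw":0},{"tx":0,"ty":0,"tz":0,"spin":0,"claw":0}]' 12
```

```text
time_s: 4.9
tool_pos: [0.5378, -0.1411, 0.037]
tool_rot: [-180.0, 0.1, -178.9]
force: [0.4, -0.7, 0.2]
grip_width: 0.087
grasp_force: 0.0
```

```bash
python3 -m pendant '[{"tx":0,"ty":0,"tz":0,"spin":0,"claw":1},{"tx":0,"ty":0,"tz":0,"spin":0,"claw":1},{"tx":0,"ty":0,"tz":0,"spin":0,"claw":1},{"tx":0,"ty":0,"tz":0,"spin":0,"claw":1},{"tx":0,"ty":0,"tz":0,"spin":0,"claw":1},{"tx":0,"ty":0,"tz":0,"spin":0,"claw":1},{"tx":0,"ty":0,"tz":0,"spin":0,"claw":1},{"tx":0,"ty":0,"tz":0,"spin":0,"claw":1}]' 12
python3 -m pendant '[{"tx":0,"ty":0,"tz":-0.3,"spin":0,"claw":1},{"tx":0,"ty":0,"tz":-0.6,"spin":0,"claw":1},{"tx":0,"ty":0,"tz":-0.6,"spin":0,"claw":1},{"tx":0,"ty":0,"tz":-0.6,"spin":0,"claw":1},{"tx":0,"ty":0,"tz":0,"spin":0,"claw":1},{"tx":0,"ty":0,"tz":0,"spin":0,"claw":1}]'
```

```text
time_s: 5.9
tool_pos: [0.5372, -0.141, 0.0364]
tool_rot: [180.0, 0.0, -178.9]
force: [-0.0, -0.3, 0.4]
grip_width: 0.015
grasp_force: 0.0
time_s: 6.65
tool_pos: [0.537, -0.1408, 0.1413]
tool_rot: [180.0, -0.0, -178.9]
force: [-0.5, 0.3, -0.5]
grip_width: 0.0006
grasp_force: 0.0
```

```bash
python3 -m pendant '[{"tx":0,"ty":0,"tz":0,"spin":0,"claw":0},{"tx":0,"ty":0,"tz":0,"spin":0,"claw":0}]'
python3 - <<'E'
from h import *
o=env.get_obs(); print(o['tool_pos'],o['tool_rot'],o['grip_width']); 
snap('wrist','w2.png',s=1.5)
E
```

```text
time_s: 6.9
tool_pos: [0.5366, -0.1408, 0.1404]
tool_rot: [180.0, -0.1, -178.9]
force: [-1.1, 0.1, 0.1]
grip_width: 0.0133
grasp_force: 0.0
[ 0.53658124 -0.14083888  0.14043351] [ 1.79991011e+02 -9.86436089e-02 -1.78905965e+02] 0.013250615599887588
```

View pics/w2.png

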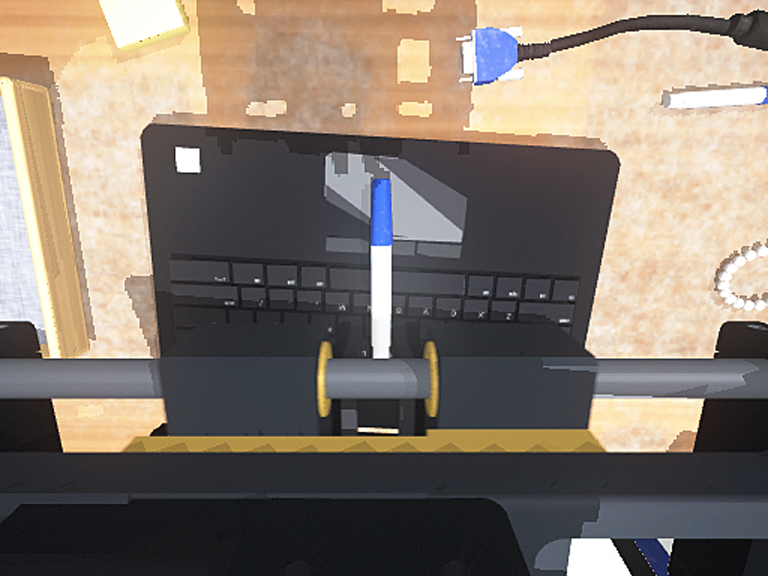

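The marker is still in place, centred between the fingers at (381,180–358). The lift started before the fingers had finished closing, so I retry and wait longer.

```bash
python3 -m pendant '[{"tx":0,"ty":0,"tz":0,"spin":0,"claw":0.3},{"tx":0,"ty":0,"tz":0,"spin":0,"claw":0.3},{"tx":0,"ty":0,"tz":0,"spin":0,"claw":0.3},{"tx":0,"ty":0,"tz":0.5,"spin":0,"claw":0.3},{"tx":0,"ty":0,"tz":0.5,"spin":0,"claw":0.3},{"tx":0,"ty":0,"tz":0.5,"spin":0,"claw":0.3},{"tx":0,"ty":0,"tz":0.3,"spin":0,"claw":0.3},{"tx":0,"ty":0,"tz":0.2,"spin":0,"claw":0.3},{"tx":0,"ty":0,"tz":0.1,"spin":0,"claw":0.3},{"tx":0,"ty":0,"tz":0,"spin":0,"claw":0.3}]' 15
python3 -m pendant '[{"tx":0,"ty":0,"tz":0.02,"spin":0,"claw":1},{"tx":0,"ty":0,"tz":0,"spin":0,"claw":1},{"tx":0,"ty":0,"tz":0,"spin":0,"claw":1},{"tx":0,"ty":0,"tz":0,"spin":0,"claw":1},{"tx":0,"ty":0,"tz":0,"spin":0,"claw":1},{"tx":0,"ty":0,"tz":0,"spin":0,"claw":1},{"tx":0,"ty":0,"tz":0,"spin":0,"claw":1},{"tx":0,"ty":0,"tz":0,"spin":0,"claw":1},{"tx":0,"ty":0,"tz":0,"spin":0,"claw":1},{"tx":0,"ty":0,"tz":0,"spin":0,"claw":1}]' 15
```

```text
time_s: 8.2
tool_pos: [0.5374, -0.141, 0.0365]
tool_rot: [-180.0, 0.0, -178.9]
force: [-0.9, -0.3, 1.1]
grip_width: 0.0613
grasp_force: 0.0
time_s: 9.45
tool_pos: [0.5372, -0.1409, 0.0353]
tool_rot: [180.0, 0.0, -178.9]
force: [-0.1, -0.3, -0.2]
grip_width: -0.0001
grasp_force: 0.0
```

```bash

python3 - <<'E'
from h import *
a=cams.read_camera('wrist')[90:290,150:350]; b=cams.read_camera('scene')[150:270,180:320]
c=px('scene',env.get_obs()['tool_pos'])-[180,150]; print(c, px('wrist',env.get_obs()['tool_pos']))
im=np.hstack([cv2.resize(a,(400,400),interpolation=2),cv2.resize(b,(400,400),interpolation=2)])
cv2.imwrite('pics/c3.png',im[:,:,::-1])
E
```

```text
[[59.6 59. ]] [[252.6 220.4]]
```

View pics/c3.png

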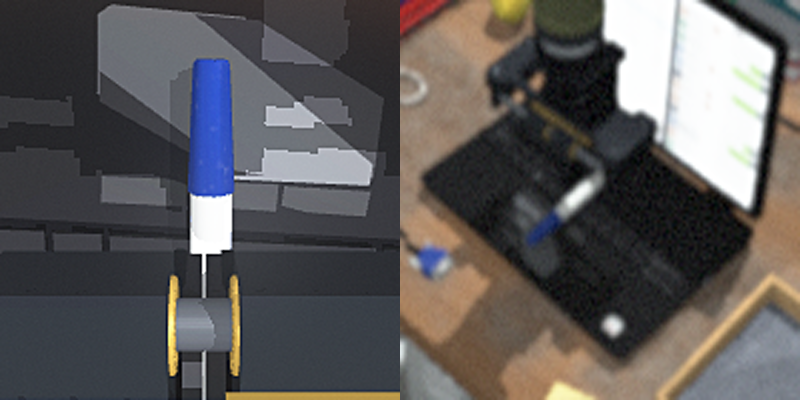

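The fingers shut above the barrel: a white slit shows between them and the marker has not moved. They are slightly too high, so I straddle the marker again and feel downward.

```bash
python3 -m pendant '[{"tx":0,"ty":0,"tz":-0.3,"spin":0,"claw":0.55},{"tx":0,"ty":0,"tz":0,"spin":0,"claw":0.55},{"tx":0,"ty":0,"tz":0,"spin":0,"claw":0.55},{"tx":0,"ty":0,"tz":0,"spin":0,"claw":0.55},{"tx":0,"ty":0,"tz":0,"spin":0,"claw":0.55},{"tx":0,"ty":0,"tz":0.2,"spin":0,"claw":0.55},{"tx":0,"ty":0,"tz":0.1,"spin":0,"claw":0.55},{"tx":0,"ty":0,"tz":0,"spin":0,"claw":0.55}]' 15
python3 -m pendant '[{"tx":0,"ty":0,"tz":0.04,"spin":0,"claw":0.55},{"tx":0,"ty":0,"tz":0,"spin":0,"claw":0.55}]' 
python3 -m pendant '[{"tx":0,"ty":0,"tz":0.04,"spin":0,"claw":0.55},{"tx":0,"ty":0,"tz":0,"spin":0,"claw":0.55}]' 

```

```text
time_s: 10.55
tool_pos: [0.5365, -0.1408, 0.0345]
tool_rot: [180.0, -0.1, -178.9]
force: [0.2, -0.6, 0.5]
grip_width: 0.0389
grasp_force: 0.0
time_s: 10.8
tool_pos: [0.5373, -0.1409, 0.0333]
tool_rot: [180.0, 0.0, -178.9]
force: [-0.7, 0.5, -0.3]
grip_width: 0.039
grasp_force: 0.0
time_s: 11.05
tool_pos: [0.5371, -0.1409, 0.0313]
tool_rot: [180.0, -0.0, -178.9]
force: [0.1, -0.0, -0.7]
grip_width: 0.039
grasp_force: 0.0
```

```bash
for i in 1; do python3 -m pendant '[{"tx":0,"ty":0,"tz":0.04,"spin":0,"claw":0.55},{"tx":0,"ty":0,"tz":0,"spin":0,"claw":0.55}]' | grep -E "pos|force"
python3 -m pendant '[{"tx":0,"ty":0,"tz":0.03,"spin":0,"claw":0.55},{"tx":0,"ty":0,"tz":0,"spin":0,"claw":0.55}]' | grep -E "pos|force"; done
```

```text
tool_pos: [0.5371, -0.1409, 0.0292]
force: [0.0, 0.5, 0.4]
grasp_force: 0.0
tool_pos: [0.5371, -0.1409, 0.0277]
force: [-0.4, 0.3, -0.6]
grasp_force: 0.0
```

```bash
python3 -m pendant '[{"tx":0,"ty":0,"tz":0,"spin":0,"claw":1},{"tx":0,"ty":0,"tz":0,"spin":0,"claw":1},{"tx":0,"ty":0,"tz":0,"spin":0,"claw":1},{"tx":0,"ty":0,"tz":0,"spin":0,"claw":1},{"tx":0,"ty":0,"tz":0,"spin":0,"claw":1},{"tx":0,"ty":0,"tz":0,"spin":0,"claw":1},{"tx":0,"ty":0,"tz":0,"spin":0,"claw":1}]' 15
```

```text
time_s: 12.42
tool_pos: [0.5372, -0.1409, 0.0279]
tool_rot: [180.0, 0.0, -178.9]
force: [-0.2, 0.3, -0.7]
grip_width: 0.0004
grasp_force: 0.0
```

```bash

python3 - <<'E'
from h import *
s=1.5625
print('scene pred marker ends z.0245', px('scene',[[.607,-.139,.0245],[.472,-.141,.0245]])*s,'z0',px('scene',[[.607,-.139,0],[.472,-.141,0]])*s)
print('FL FR',px('scene',[[.449,.024,.0165],[.437,-.303,.0165]])*s)
def P(n):
    c=cams.camera_info(n);R=cv2.Rodrigues(np.array(c['rvec'],float))[0];K=np.array([[c['fx'],0,c['cx']],[0,c['fy'],c['cy']],[0,0,1.]])
    return K@np.c_[R,np.array(c['tvec'],float).ravel()]
t=np.array([(382,290),(384,358),(300,371),(467,375),(501,287),(631,383)],float)/s
q=np.array([(396,314),(352,347),(294,320),(402,397),(485,368),(532,507)],float)/s
X=cv2.triangulatePoints(P('top'),P('scene'),t.T,q.T);print((X[:3]/X[3]).T.round(4))
o=env.get_obs();print(px('scene',o['tool_pos'])*s, px('scene',np.array(o['tool_pos'])-[0,0,.017])*s)
snap('scene','s4.png',(210,150,330,240),6)
E
```

```text
scene pred marker ends z.0245 [[395.9375  313.125  ]
 [352.65625 346.71875]] z0 [[395.78125 321.09375]
 [352.96875 355.     ]]
FL FR [[290.9375  317.34375]
 [400.15625 401.09375]]
[[ 0.6076 -0.1388  0.0211]
 [ 0.4716 -0.1407  0.0242]
 [ 0.452   0.0233  0.0064]
 [ 0.4381 -0.3035  0.0277]
 [ 0.6103 -0.3753  0.0239]
 [ 0.4154 -0.6196  0.0255]]
[[374.53125 329.0625 ]] [[374.53125 334.84375]]
```

View pics/s4.png

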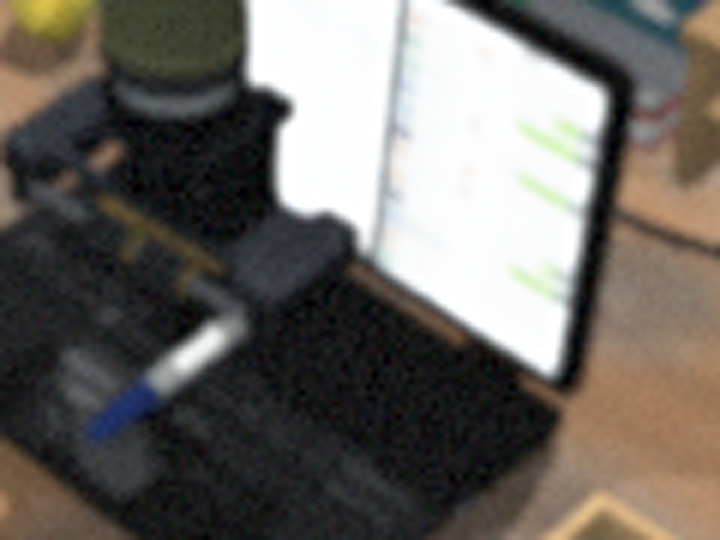

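Triangulation puts the marker at z ≈ 0.022 as it should be. But in the scene crop its barrel is unoccluded at the projected TCP (178,364), so the fingertips hang well above it. I open and feel further down in small steps.

```bash
python3 -m pendant '[{"tx":0,"ty":0,"tz":0,"spin":0,"claw":0.55},{"tx":0,"ty":0,"tz":0,"spin":0,"claw":0.55},{"tx":0,"ty":0,"tz":0,"spin":0,"claw":0.55},{"tx":0,"ty":0,"tz":0,"spin":0,"claw":0.55},{"tx":0,"ty":0,"tz":0.06,"spin":0,"claw":0.55},{"tx":0,"ty":0,"tz":0,"spin":0,"claw":0.55}]' | grep -E "pos|force"
python3 -m pendant '[{"tx":0,"ty":0,"tz":0.06,"spin":0,"claw":0.55},{"tx":0,"ty":0,"tz":0,"spin":0,"claw":0.55}]' | grep -E "pos|force"
python3 - <<'E'
from h import *
o=env.get_obs();print(o['qpos'],o['tool_pos'],o['grip_width'])
for n in('wrist',):
    c=cams.camera_info(n);R=cv2.Rodrigues(np.array(c['rvec']))[0];print(-R.T@c['tvec'],R[2],c['fx'])
a=cams.read_camera('wrist')[60:360,100:400]; b=cams.read_camera('scene')[150:240,210:310]
cv2.imwrite('pics/c5.png',np.hstack([cv2.resize(a,(400,400),interpolation=2),cv2.resize(b,(400,360),interpolation=2)[:,:],][:1]+[np.vstack([cv2.resize(b,(400,360),interpolation=2),np.zeros((40,400,3),np.uint8)])])[:,:,::-1])
E
```

```text
tool_pos: [0.5369, -0.1409, 0.0245]
force: [0.1, 0.3, 0.8]
grasp_force: 0.0
tool_pos: [0.537, -0.1409, 0.0215]
force: [0.0, -0.2, 0.2]
grasp_force: 0.0
[-10.37508236  16.99432303  25.59411064 108.74851704  -8.74004172
  56.18269428 110.22499063] [ 0.53698027 -0.14087405  0.02153233] 0.03906766508641648
[ 0.46673826 -0.14295131  0.20527973] [ 0.2530669   0.00455491 -0.96743806] 281.61684177884166
```

View pics/c5.png

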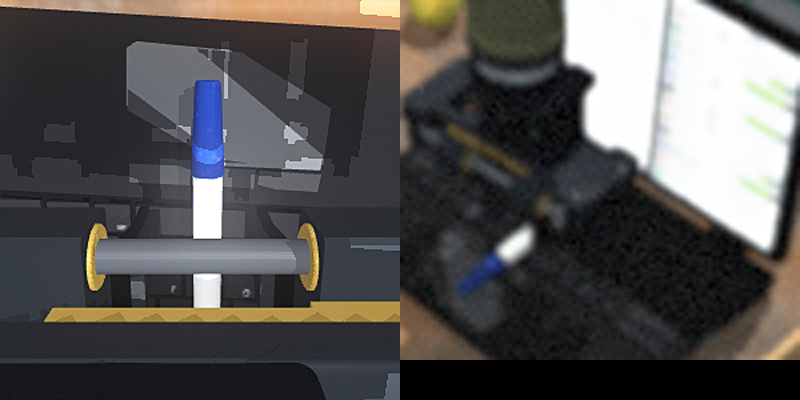

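The fingers do straddle the marker, but they still hang high with no contact. I keep feeling down.

```bash
for i in 1 2; do :; done
python3 -m pendant '[{"tx":0,"ty":0,"tz":0.06,"spin":0,"claw":0.55},{"tx":0,"ty":0,"tz":0,"spin":0,"claw":0.55}]' | grep -E "pos|force"
python3 -m pendant '[{"tx":0,"ty":0,"tz":0.06,"spin":0,"claw":0.55},{"tx":0,"ty":0,"tz":0,"spin":0,"claw":0.55}]' | grep -E "pos|force"
```

```text
tool_pos: [0.537, -0.1409, 0.0186]
force: [0.0, 0.4, -0.5]
grasp_force: 0.0
tool_pos: [0.537, -0.1409, 0.0156]
force: [1.2, 0.3, 0.5]
grasp_force: 0.0
```

```bash

python3 -m pendant '[{"tx":0,"ty":0,"tz":0,"spin":0,"claw":1},{"tx":0,"ty":0,"tz":0,"spin":0,"claw":1},{"tx":0,"ty":0,"tz":0,"spin":0,"claw":1},{"tx":0,"ty":0,"tz":0,"spin":0,"claw":1}]' 10
```

```text
time_s: 14.58
tool_pos: [0.5372, -0.141, 0.0159]
tool_rot: [180.0, 0.0, -178.9]
force: [0.3, 0.2, 0.4]
grip_width: 0.0076
grasp_force: 0.0
```

```bash

python3 -m pendant '[{"tx":0,"ty":0,"tz":0,"spin":0,"claw":0.6},{"tx":0,"ty":0,"tz":0,"spin":0,"claw":0.6},{"tx":0,"ty":0,"tz":0,"spin":0,"claw":0.6},{"tx":0,"ty":0,"tz":0,"spin":0,"claw":0.6},{"tx":0,"ty":0,"tz":0.06,"spin":0,"claw":0.6},{"tx":0,"ty":0,"tz":0,"spin":0,"claw":0.6}]' | grep -E "pos|force|width"
python3 -m pendant '[{"tx":0,"ty":0,"tz":0.06,"spin":0,"claw":0.6},{"tx":0,"ty":0,"tz":0,"spin":0,"claw":0.6}]' | grep -E "pos|force"
python3 - <<'E'
from h import *
a=cams.read_camera('wrist')[60:360,100:400]; b=cams.read_camera('scene')[150:240,210:310]
cv2.imwrite('pics/c6.png',np.hstack([cv2.resize(a,(400,400),interpolation=2),cv2.resize(b,(400,400),interpolation=2)])[:,:,::-1])
E
```

```text
tool_pos: [0.5369, -0.1409, 0.0125]
force: [-0.3, -0.3, 0.5]
grip_width: 0.0349
grasp_force: 0.0
tool_pos: [0.537, -0.1409, 0.0095]
force: [-0.4, -0.5, 0.4]
grasp_force: 0.0
```

View pics/c6.png

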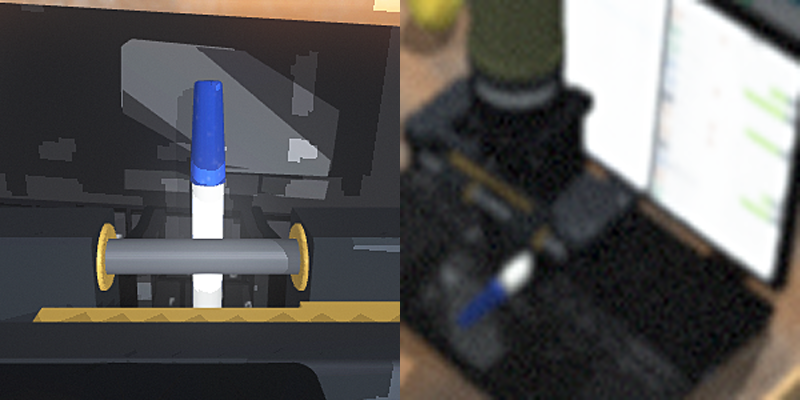

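```bash

python3 -m pendant '[{"tx":0,"ty":0,"tz":0.05,"spin":0,"claw":0.6},{"tx":0,"ty":0,"tz":0,"spin":0,"claw":0.6}]' | grep -E "pos|force"
python3 -m pendant '[{"tx":0,"ty":0,"tz":0.04,"spin":0,"claw":0.6},{"tx":0,"ty":0,"tz":0,"spin":0,"claw":0.6}]' | grep -E "pos|force"
python3 -m pendant '[{"tx":0,"ty":0,"tz":0,"spin":0,"claw":1},{"tx":0,"ty":0,"tz":0,"spin":0,"claw":1},{"tx":0,"ty":0,"tz":0,"spin":0,"claw":1},{"tx":0,"ty":0,"tz":0,"spin":0,"claw":1}]' 10
```

```text
tool_pos: [0.5371, -0.1409, 0.0072]
force: [-0.4, -0.2, 0.5]
grasp_force: 0.0
tool_pos: [0.5371, -0.1409, 0.0052]
force: [-0.1, 0.1, 0.2]
grasp_force: 0.0
time_s: 16.68
tool_pos: [0.5373, -0.1409, 0.0056]
tool_rot: [180.0, 0.0, -178.9]
force: [-0.9, 0.8, 2.1]
grip_width: 0.0102
grasp_force: 8.2
```

First contact: the grip is on the upper chord (10 mm wide, 8 N). So the tips are about 25 mm above the reported TCP and I need roughly 8 mm more.

```bash

python3 -m pendant '[{"tx":0,"ty":0,"tz":0,"spin":0,"claw":0.6},{"tx":0,"ty":0,"tz":0,"spin":0,"claw":0.6},{"tx":0,"ty":0,"tz":0,"spin":0,"claw":0.6},{"tx":0,"ty":0,"tz":0.07,"spin":0,"claw":0.6},{"tx":0,"ty":0,"tz":0,"spin":0,"claw":0.6}]' | grep -E "pos|force|width"
python3 -m pendant '[{"tx":0,"ty":0,"tz":0.05,"spin":0,"claw":0.6},{"tx":0,"ty":0,"tz":0,"spin":0,"claw":0.6}]' | grep -E "pos|force"
python3 -m pendant '[{"tx":0,"ty":0,"tz":0.04,"spin":0,"claw":0.6},{"tx":0,"ty":0,"tz":0,"spin":0,"claw":0.6}]' | grep -E "pos|force"
python3 -m pendant '[{"tx":0,"ty":0,"tz":0,"spin":0,"claw":1},{"tx":0,"ty":0,"tz":0,"spin":0,"claw":1},{"tx":0,"ty":0,"tz":0,"spin":0,"claw":1},{"tx":0,"ty":0,"tz":0,"spin":0,"claw":1}]' 15
```

```text
tool_pos: [0.5368, -0.1409, 0.0014]
force: [-0.1, -0.9, 0.2]
grip_width: 0.0344
grasp_force: 0.0
tool_pos: [0.537, -0.1409, -0.0009]
force: [-0.1, 0.1, -0.7]
grasp_force: 0.0
tool_pos: [0.5371, -0.1409, -0.0028]
force: [0.5, -0.9, 0.7]
grasp_force: 0.0
time_s: 18.3
tool_pos: [0.5373, -0.141, -0.0026]
tool_rot: [180.0, 0.0, -178.9]
force: [-0.7, 0.2, -0.4]
grip_width: 0.0152
grasp_force: 15.0
```

Gripped at 15 mm width and 15 N. I lift and carry the marker to the tray's free left part.

```bash

python3 -m pendant '[{"tx":0,"ty":0,"tz":-0.3,"spin":0,"claw":1},{"tx":0,"ty":0,"tz":-0.6,"spin":0,"claw":1},{"tx":0,"ty":0,"tz":-0.8,"spin":0,"claw":1},{"tx":0.1,"ty":-0.7,"tz":0,"spin":0,"claw":1},{"tx":0.1,"ty":-0.9,"tz":0,"spin":0,"claw":1},{"tx":0.1,"ty":-0.9,"tz":0,"spin":0,"claw":1},{"tx":0.1,"ty":-0.9,"tz":0,"spin":0,"claw":1},{"tx":0.1,"ty":-0.9,"tz":0,"spin":0,"claw":1},{"tx":0.1,"ty":-0.9,"tz":0,"spin":0,"claw":1},{"tx":0,"ty":-0.5,"tz":0,"spin":0,"claw":1}]' 15
python3 -m pendant '[{"tx":0,"ty":0,"tz":0,"spin":0,"claw":1},{"tx":0,"ty":0,"tz":0,"spin":0,"claw":1}]'
python3 - <<'E'
from h import *
a=cams.read_camera('wrist')[:,100:420]; b=cams.read_camera('top')[150:270,290:420]
cv2.imwrite('pics/c7.png',np.hstack([cv2.resize(a,(400,480),interpolation=2),cv2.resize(b,(400,480),interpolation=2)])[:,:,::-1])
E
```

```text
time_s: 19.55
tool_pos: [0.5113, -0.4299, 0.0836]
tool_rot: [-179.9, 0.0, -179.1]
force: [-0.1, 0.1, 0.5]
grip_width: 0.0151
grasp_force: 15.0
time_s: 19.8
tool_pos: [0.5133, -0.4251, 0.0826]
tool_rot: [179.9, 0.0, -178.8]
force: [0.3, 0.9, 0.2]
grip_width: 0.0151
grasp_force: 15.0
```

View pics/c7.png

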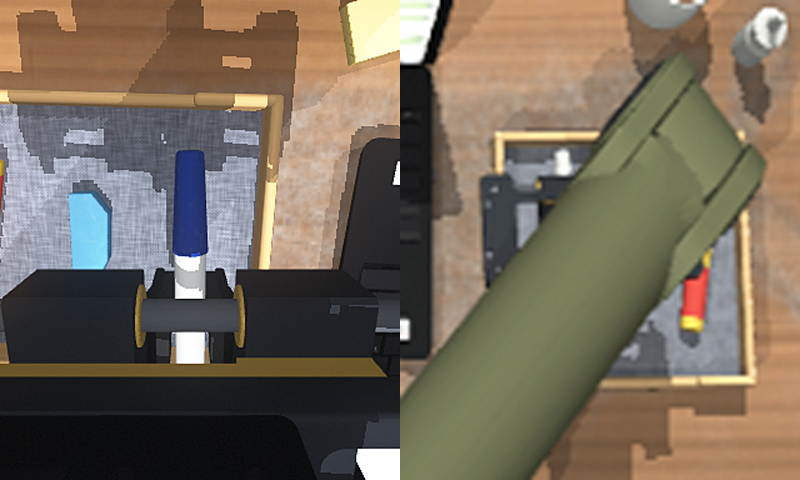

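The marker is held level over the free space between the tape (wrist 90,230) and the side wall (270,200). Its head shows in the top view at (563,155).

```bash
python3 -c "
from h import *
print(w('top',[[343,188.7]],.11), w('top',[[290+100/400*130,150+145/480*120]],.042))
print(env.get_obs()['tool_pos'])"
```

```text
[[ 0.5795 -0.426   0.11  ]] [[ 0.5991 -0.3778  0.042 ]]
[ 0.51361662 -0.42451753  0.08254449]
```

```bash

python3 -m pendant '[{"tx":0,"ty":0,"tz":0.4,"spin":0,"claw":1},{"tx":0,"ty":0,"tz":0.5,"spin":0,"claw":1},{"tx":0,"ty":0,"tz":0.4,"spin":0,"claw":1},{"tx":0,"ty":0,"tz":0.2,"spin":0,"claw":1},{"tx":0,"ty":0,"tz":0.1,"spin":0,"claw":1},{"tx":0,"ty":0,"tz":0.06,"spin":0,"claw":1},{"tx":0,"ty":0,"tz":0,"spin":0,"claw":1},{"tx":0,"ty":0,"tz":0,"spin":0,"claw":1}]'
```

```text
time_s: 20.9
tool_pos: [0.513, -0.4268, -0.0]
tool_rot: [-180.0, 0.1, -178.9]
force: [0.0, -0.2, -0.3]
grip_width: 0.0154
grasp_force: 15.0
```

```bash

python3 -m pendant '[{"tx":0,"ty":0,"tz":0.04,"spin":0,"claw":1},{"tx":0,"ty":0,"tz":0,"spin":0,"claw":1},{"tx":0,"ty":0,"tz":0,"spin":0,"claw":0.65},{"tx":0,"ty":0,"tz":0,"spin":0,"claw":0.65},{"tx":0,"ty":0,"tz":0,"spin":0,"claw":0.65},{"tx":0,"ty":0,"tz":0,"spin":0,"claw":0.65},{"tx":0,"ty":0,"tz":0,"spin":0,"claw":0.65},{"tx":0,"ty":0,"tz":0,"spin":0,"claw":0.65}]'
python3 -m pendant '[{"tx":0,"ty":0,"tz":-0.3,"spin":0,"claw":0.65},{"tx":0,"ty":0,"tz":-0.7,"spin":0,"claw":0.65},{"tx":0,"ty":0,"tz":-1,"spin":0,"claw":0.65},{"tx":0,"ty":0,"tz":-1,"spin":0,"claw":0.65},{"tx":0,"ty":0,"tz":-1,"spin":0,"claw":0.65},{"tx":0,"ty":0,"tz":-1,"spin":0,"claw":0.65},{"tx":0,"ty":0,"tz":-1,"spin":0,"claw":1},{"tx":0,"ty":0,"tz":0,"spin":0,"claw":1},{"tx":0,"ty":0,"tz":0,"spin":0,"claw":1}]'
python3 - <<'E'
from h import *
b=cams.read_camera('wrist')
hsv=cv2.cvtColor(b,cv2.COLOR_RGB2HSV); print(b.shape)
m=cv2.inRange(hsv,(105,120,60),(130,255,255))
n,l,s,c=cv2.connectedComponentsWithStats(m)
for i in range(1,n):
    if s[i,4]>60: print(s[i],w('wrist',[c[i]],.0245))
cv2.imwrite('pics/w8.png',b[:,:,::-1])
E
```

```text
time_s: 21.9
tool_pos: [0.5127, -0.4265, -0.0027]
tool_rot: [180.0, 0.0, -178.9]
force: [-0.8, 0.9, -0.1]
grip_width: 0.0307
grasp_force: 0.0
time_s: 23.02
tool_pos: [0.5124, -0.4264, 0.2977]
tool_rot: [180.0, 0.0, -178.9]
force: [-0.2, -0.3, -1.0]
grip_width: 0.0083
grasp_force: 0.0
(384, 512, 3)
[475  73  19  23 327] [[ 0.3876 -0.0754  0.0245]]
[247 118  10  29 256] [[ 0.468  -0.4275  0.0245]]
```

The marker now lies in the tray: its blue end is at (0.468, -0.4275), with its centre near the middle in x. Next I go over and behind the lid, tips just below its upper edge and well above the cable.

```bash

python3 -m pendant '[{"tx":-0.62,"ty":0.605,"tz":0,"spin":0,"claw":1},{"tx":-0.62,"ty":0.605,"tz":0,"spin":0,"claw":1},{"tx":-0.62,"ty":0.605,"tz":0,"spin":0,"claw":1},{"tx":-0.62,"ty":0.605,"tz":0,"spin":0,"claw":1},{"tx":-0.62,"ty":0.605,"tz":0,"spin":0,"claw":1},{"tx":-0.62,"ty":0.605,"tz":0,"spin":0,"claw":1},{"tx":-0.62,"ty":0.605,"tz":0,"spin":0,"claw":1},{"tx":0,"ty":0,"tz":0,"spin":0,"claw":1},{"tx":0,"ty":0,"tz":0,"spin":0,"claw":1}]'
python3 - <<'E'
from h import *
a=cams.read_camera('scene')[80:240,180:380]; b=cams.read_camera('top')[100:260,150:350]
print((px('scene',env.get_obs()['tool_pos'])-[180,80])*2, px('scene',[[.698,-.21,.2425]])-[180,80])
cv2.imwrite('pics/c9.png',np.hstack([cv2.resize(a,(400,320),interpolation=2),cv2.resize(b,(400,320),interpolation=2)])[:,:,::-1])
E
```

```text
time_s: 24.2
tool_pos: [0.7247, -0.2111, 0.2957]
tool_rot: [-180.0, -0.2, -178.9]
force: [-1.0, -0.7, -0.4]
grip_width: 0.0005
grasp_force: 0.0
[[237.6  93.4]] [[111.4  64.8]]
```

View pics/c9.png

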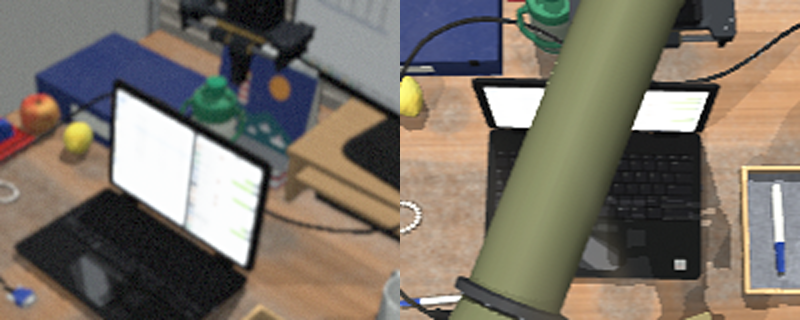

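The marker shows in the tray (top view 780,225) and the gripper hangs behind the lid. The predicted lid edge (223,130) matches the picture. I lower, then pull toward the robot, watching the force.

```bash

python3 -m pendant '[{"tx":0,"ty":0,"tz":0.4,"spin":0,"claw":1},{"tx":0,"ty":0,"tz":0.5,"spin":0,"claw":1},{"tx":0,"ty":0,"tz":0.5,"spin":0,"claw":1},{"tx":0,"ty":0,"tz":0.4,"spin":0,"claw":1},{"tx":0,"ty":0,"tz":0,"spin":0,"claw":1},{"tx":0,"ty":0,"tz":0,"spin":0,"claw":1}]' |grep -E "pos|^force"
python3 -m pendant '[{"tx":0.2,"ty":0,"tz":0,"spin":0,"claw":1},{"tx":0.2,"ty":0,"tz":0,"spin":0,"claw":1},{"tx":0.2,"ty":0,"tz":0,"spin":0,"claw":1},{"tx":0,"ty":0,"tz":0,"spin":0,"claw":1}]' |grep -E "pos|^force"
```

```text
tool_pos: [0.7259, -0.2112, 0.2086]
force: [0.4, 0.8, -0.1]
tool_pos: [0.695, -0.2113, 0.2084]
force: [0.7, 0.1, 0.8]
```

```bash

python3 -m pendant '[{"tx":0.2,"ty":0,"tz":0,"spin":0,"claw":1},{"tx":0.2,"ty":0,"tz":0,"spin":0,"claw":1},{"tx":0.2,"ty":0,"tz":0,"spin":0,"claw":1}]' |grep -E "pos|^force"
python3 - <<'E'
from h import *
b=cams.read_camera('top'); cv2.imwrite('pics/t10.png',b[:,:,::-1])
g=b[100:260,150:350].astype(int)
# bright screen columns, row of the top dark bezel right part (cols 340-460 of enlarged => )
for col in (150,152,155): print(col,[int(x) for x in g[30:75,col].mean(1)])
E
```

```text
tool_pos: [0.6651, -0.2109, 0.2073]
force: [2.9, 1.8, 0.3]
150 [73, 74, 73, 73, 73, 73, 73, 74, 73, 74, 74, 73, 74, 80, 81, 81, 82, 81, 63, 57, 128, 87, 109, 90, 58, 35, 23, 40, 255, 255, 255, 255, 235, 41, 7, 11, 54, 142, 124, 92, 95, 57, 59, 41, 58]
152 [73, 73, 73, 74, 73, 73, 74, 73, 73, 73, 74, 73, 80, 80, 80, 81, 82, 81, 81, 78, 72, 64, 51, 61, 71, 26, 24, 39, 253, 255, 156, 1, 10, 12, 28, 103, 137, 160, 163, 162, 167, 176, 175, 172, 128]
155 [73, 73, 72, 74, 74, 74, 74, 72, 73, 73, 73, 73, 80, 80, 80, 80, 79, 80, 80, 81, 81, 81, 70, 32, 35, 18, 26, 19, 16, 15, 14, 67, 126, 165, 189, 180, 181, 186, 187, 182, 182, 192, 198, 195, 193]
```

The lid answers with 3 N and is moving. I follow its arc.

```bash

python3 -m pendant '[{"tx":0.32,"ty":0,"tz":0.08,"spin":0,"claw":1},{"tx":0.41,"ty":0,"tz":0.1,"spin":0,"claw":1},{"tx":0.41,"ty":0,"tz":0.1,"spin":0,"claw":1}]' |grep -E "pos|^force"
python3 -m pendant '[{"tx":0.38,"ty":0,"tz":0.17,"spin":0,"claw":1},{"tx":0.38,"ty":0,"tz":0.17,"spin":0,"claw":1}]' |grep -E "pos|^force"
python3 -m pendant '[{"tx":0.34,"ty":0,"tz":0.25,"spin":0,"claw":1},{"tx":0.34,"ty":0,"tz":0.25,"spin":0,"claw":1}]' |grep -E "pos|^force"
```

```text
tool_pos: [0.6079, -0.2127, 0.1931]
force: [2.8, 0.7, -1.1]
tool_pos: [0.5696, -0.2136, 0.176]
force: [2.1, 1.6, 0.5]
tool_pos: [0.5355, -0.2143, 0.151]
force: [1.4, 0.7, 0.1]
```

```bash

python3 -m pendant '[{"tx":0.28,"ty":0,"tz":0.31,"spin":0,"claw":1},{"tx":0.28,"ty":0,"tz":0.31,"spin":0,"claw":1}]' |grep -E "pos|^force"
python3 -m pendant '[{"tx":0.22,"ty":0,"tz":0.36,"spin":0,"claw":1},{"tx":0.22,"ty":0,"tz":0.36,"spin":0,"claw":1}]' |grep -E "pos|^force"
python3 -m pendant '[{"tx":0.14,"ty":0,"tz":0.2,"spin":0,"claw":1},{"tx":0.14,"ty":0,"tz":0.2,"spin":0,"claw":1},{"tx":0,"ty":0,"tz":0.2,"spin":0,"claw":1},{"tx":0,"ty":0,"tz":0.2,"spin":0,"claw":1}]' |grep -E "pos|^force"
python3 - <<'E'
from h import *
b=cams.read_camera('wrist'); cv2.imwrite('pics/w11.png',b[:,:,::-1])
E
```

```text
tool_pos: [0.5073, -0.2149, 0.1199]
force: [1.9, 0.1, 1.5]
tool_pos: [0.4853, -0.2154, 0.0838]
force: [1.6, 0.2, 1.4]
tool_pos: [0.4725, -0.2156, 0.0439]
force: [-0.5, -0.0, 1.2]
```

View pics/w11.png

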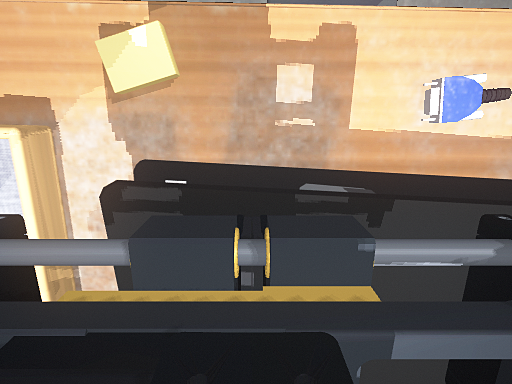

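The lid is nearly down (its front edge at about row 170–190), with the fingers on its outer face. I press it shut slowly.

```bash

python3 -m pendant '[{"tx":0.04,"ty":0,"tz":0.1,"spin":0,"claw":1},{"tx":0.03,"ty":0,"tz":0.1,"spin":0,"claw":1},{"tx":0.03,"ty":0,"tz":0.1,"spin":0,"claw":1},{"tx":0,"ty":0,"tz":0.1,"spin":0,"claw":1}]' |grep -E "pos|^force"
python3 -m pendant '[{"tx":0,"ty":0,"tz":0.1,"spin":0,"claw":1},{"tx":0,"ty":0,"tz":0.1,"spin":0,"claw":1},{"tx":0,"ty":0,"tz":0.05,"spin":0,"claw":1}]' |grep -E "pos|^force"
python3 -m pendant '[{"tx":0,"ty":0,"tz":0.04,"spin":0,"claw":1},{"tx":0,"ty":0,"tz":0.04,"spin":0,"claw":1}]' |grep -E "pos|^force"
```

```text
tool_pos: [0.4672, -0.2156, 0.0241]
force: [-0.7, 0.6, 1.0]
tool_pos: [0.4673, -0.2156, 0.0114]
force: [-0.9, 0.1, 0.9]
tool_pos: [0.4677, -0.2156, 0.0078]
force: [-0.5, -0.2, 0.8]
```

```bash

python3 -m pendant '[{"tx":0,"ty":0,"tz":0.04,"spin":0,"claw":1},{"tx":0,"ty":0,"tz":0.04,"spin":0,"claw":1}]' |grep -E "pos|^force"
python3 -m pendant '[{"tx":0,"ty":0,"tz":0.04,"spin":0,"claw":1},{"tx":0,"ty":0,"tz":0,"spin":0,"claw":1}]' |grep -E "pos|^force"
python3 -m pendant '[{"tx":0,"ty":0,"tz":0.04,"spin":0,"claw":1},{"tx":0,"ty":0,"tz":0,"spin":0,"claw":1}]' |grep -E "pos|^force"
```

```text
tool_pos: [0.4677, -0.2156, 0.0049]
force: [-7.4, 2.8, 21.8]
tool_pos: [0.4678, -0.2156, 0.0048]
force: [-10.2, 4.4, 27.3]
tool_pos: [0.4678, -0.2156, 0.0046]
force: [-14.8, 6.5, 42.2]
```

There is firm contact at the expected height, so the lid is shut. I back off at once and check.

```bash

python3 -m pendant '[{"tx":0,"ty":0,"tz":-0.3,"spin":0,"claw":1},{"tx":0,"ty":0,"tz":-0.8,"spin":0,"claw":1},{"tx":0,"ty":0,"tz":-1,"spin":0,"claw":1},{"tx":0,"ty":0,"tz":-1,"spin":0,"claw":1},{"tx":0,"ty":-1,"tz":-1,"spin":0,"claw":1},{"tx":0,"ty":-1,"tz":0,"spin":0,"claw":1},{"tx":0,"ty":-1,"tz":0,"spin":0,"claw":1},{"tx":0,"ty":-1,"tz":0,"spin":0,"claw":1},{"tx":0,"ty":0,"tz":0,"spin":0,"claw":1},{"tx":0,"ty":0,"tz":0,"spin":0,"claw":1}]'
python3 - <<'E'
from h import *
b=cams.read_camera('top'); cv2.imwrite('pics/t12.png',b[:,:,::-1])
# predicted outline of shut lid, z .027, front-left/right & base corners
print(px('top',[[.449,.024,.0165],[.449,.024,.0265],[.437,-.303,.0165],[.437,-.303,.0265]]))
g=b.mean(2).astype(int)
for c in (210,230,250,270): print(c,g[222:246,c])
hsv=cv2.cvtColor(b,cv2.COLOR_RGB2HSV)
for nm,lo,hi in(('blue',(105,120,60),(130,255,255)),('lblue',(92,90,90),(104,255,255)),('yel',(22,150,120),(35,255,255)),('red',(0,170,120),(6,255,255))):
    m=cv2.inRange(hsv,lo,hi); n,l,s,c=cv2.connectedComponentsWithStats(m)
    for i in range(1,n):
        if s[i,4]>25 and 140<c[i][1]<260: print(nm,s[i],w('top',[c[i]],.025))
E
```

```text
time_s: 31.02
tool_pos: [0.4715, -0.4091, 0.1985]
tool_rot: [179.9, -0.0, -178.9]
force: [0.1, 0.4, 0.2]
grip_width: 0.0005
grasp_force: 0.0
[[191.9 237.6]
 [191.5 237.3]
 [298.7 240.1]
 [299.1 239.9]]
210 [ 61  63  62  62  63  63  63  64  64  64  63  65  64  65  63  56 131 122
 119 121 126 191 181 177]
230 [ 47  48  49  49  50  51  51  51  52  53  53  55  55  55  56  55  78 118
 121 125 130 185 178 174]
250 [ 56  55  55  56  55  55  54  53  55  54  53  54  53  52  52  50  41 121
 122 129 127 121 190 182]
270 [ 45  45  45  45  46  46  45  46  45  45  45  45  46  45  46  45  44  90
 126 121 114 109 109 171]
blue [102 168  16  40 420] [[0.6044 0.2783 0.025 ]]
blue [492 178  17   8  48] [[ 0.6112 -0.9338  0.025 ]]
lblue [469 144  43  45 905] [[ 0.6618 -0.909   0.025 ]]
yel [147 147  14  11  86] [[0.7145 0.1399 0.025 ]]
red [ 95 163  30  49 819] [[0.6109 0.2771 0.025 ]]
red [126 163   4  48 188] [[0.6086 0.2229 0.025 ]]
```

The laptop's front edge is where it was. The lid's hinge gives way at about 3 N and it took 42 N without moving further, so it is on its stop. The arm is clear, so I hand in.

```bash
python3 -c "
from h import *
print(env.sign_off())"
```

```text
the job is handed in; nothing more can be done
None
```

The job is handed in at about 31 s of robot time: the marker lies in the tray's free space and the lid is shut, but sign-off gave no verdict and I judged the lid shut from its firm stop at 42 N, not from a picture.

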